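# Load the covering-film dispenser

## Task

Load the book-covering film: with the fingertips on the upper half of the white film roll, roll it along the wooden covering board (do not slide, pinch or lift it) until it drops into the dispenser's well and lies still. Then tip the blue retaining bar over so that it rests on the roll. Leave the stapler, the tape and the calculator where they are.

Things in the scene. Friction and masses are not known exactly. Their poses are not given: they have to be found in the camera images.
- film_roll: White glossy roll of covering film with a green paper band: a rigid cylinder 64 mm in diameter, 190 mm long, about 0.3 kg, loose on the board. Origin at its centre, 42 mm above the desk; y along its axis, z up at the start and turning as it rolls. Starts 100 to 200 mm before the well, parallel within 3 degrees, sideways within 4 mm. Rolling friction stops it within about 10 mm from 0.1 m/s.
- dispenser: White steel film dispenser with a level wooden board in front, fixed to the desk, 320 mm long, 218 mm wide. Origin on the desk under the middle of its well; x is level, from the board (-x) to the toothed aluminium tear-off bar (x = 65 to 84 mm, up to 35 mm high), so the roll is rolled along +x; y along the well; z up. Board: x = -235 to -22 mm, top 10 mm above the desk, bead along its outer edge.
- well (a point): Where the roll's centre lies once in the well: x = y = 0 in the dispenser's frame, 34.5 mm above the desk, 7.5 mm lower than on the board. The well is a gap across the board's end between two black rubber lips at x = -22 and +22 mm, both 10 mm high, on which the roll then rests. White side cheeks, 210 mm apart inside, up to 62 mm high, flared entry tabs from x = -44 mm.
- retainer (a joint): Hinge of the retaining bar, rad; axis along the dispenser's y at x = 52 mm, 50 mm up. At 0 the bar stands up, leaning 15 degrees past vertical to +x (starts: -0.12 to 0.1). Grows as the bar swings up, over and down to the loading side (-x). Light friction holds it near upright; from about 0.8 on it falls by its own weight. On a roll in the well it rests at about 1.6; with no roll, 1.85.
- retainer_bar (a point): Middle of the retaining bar: a blue rod 12 mm in diameter, 190 mm long along the dispenser's y, on two wire arms 73 mm from the hinge axis. At joint 0 it lies at x = 71 mm, 120 mm above the desk. Less than 1 N at the bar swings it.
- stapler: Black stapler, 154 x 38 x 48 mm, loose on the desk; origin at the centre of its underside. Leave it alone.
- tape_1: Roll of beige masking tape lying flat, 96 mm across, 25 mm high, loose; origin at the centre of its underside. Leave it alone.
- calculator: Grey calculator, 116 x 70 x 17 mm, loose; origin at the centre of its underside. Leave it alone.

How it is judged:
On the way, in this order (a step that is already met when the one before it is completed fails the run):
1. the roll turns over as it travels (rolled, not slid) (angle between film_roll's own z axis and vertical above 2.2 rad), for 0.02 s.
2. the roll lies still in the well, the retaining bar still up (x of film_roll in the frame of dispenser between -0.006 and 0.006 m and height (world z) of film_roll below 0.038 m and linear speed of film_roll below 0.03 m/s and value of joint retainer below 0.8 rad), for 0.2 s.
3. the retaining bar is down on the roll (value of joint retainer above 1.45 rad and contact force between retainer and film_roll above 0.05 N), for 0.2 s.
At the end, for the whole second after the job is handed in: The roll lies still in the well (within 6 mm of its middle across the well and 14 mm along it, not propped on a lip) and the blue retaining bar is down and resting on it (all of step 3 and x of film_roll in the frame of dispenser between -0.006 and 0.006 m and y of film_roll in the frame of dispenser between -0.014 and 0.014 m and height (world z) of film_roll below 0.038 m and linear speed of film_roll below 0.02 m/s); the robot touches nothing.
It fails at once if the roll is lifted more than 18 mm off the board (height (world z) of film_roll above 0.06 m).
It fails at once if the roll is touched on its lower half (TCP under 55 mm, so fingertips under 36 mm over the desk, while touching it) (contact force between the fingers and film_roll above 0.5 N and height (world z) of the grasp point below 0.055 m).
It fails at once if the stapler is moved more than 20 mm (distance of stapler from where it was at the start of the episode above 0.02 m).
It fails at once if the tape is moved more than 20 mm (distance of tape_1 from where it was at the start of the episode above 0.02 m).
It fails at once if the calculator is moved more than 20 mm (distance of calculator from where it was at the start of the episode above 0.02 m).
It also fails if it takes over 72 s, if anything falls off the work surface, if the arm or the gripper's body presses on something with over 40 N, if the wrist force passes 120 N, or if a joint passes its speed limit or range.

## Robot

A 6-joint arm with a two-finger parallel gripper is mounted at the origin on a cart in front of the work surface, level with it; the furniture and walls round the work are solid. World frame = base frame: x ahead of the robot, y to its left, z up, the work surface at z = 0. Lengths are in m, angles in rad, forces in N, time in s.
With the tool pointing down it reaches from about 0.375 to 0.9 m from the base axis. Payload 3.1 kg.
Tool frame: the origin (TCP) lies between the finger pads, 19 mm behind the fingertips; this is the grasp point; z points along the fingers, y is the line along which they close (so a half turn about z gives the same grasp; the last joint's range is limited). The gripper opens to 87 mm and grips with 3 to 60 N. Pads are 19 mm wide; open, the fingers measure 117 mm over their backs; the gripper's body (75 mm by 190 mm) begins 51 mm behind the grasp point.
Start: joints at [-1.45, 0.527, 1.433, -0, 1.181, -0.178], TCP at [0.184, -0.597, 0.241] pointing down, gripper open.
Joint ranges: [-3.08, 3.08], [-0.75, 2.2], [0.22, 2.44], [-1.43, 4.57], [0, 2.65], [-2.85, 2.85]. Speed limits (rad/s): [2.79, 2.79, 3.14, 3.14, 3.14, 3.14].

## Interface

Orientations are given as a unit quaternion [x, y, z, w].
In Python, from rig import robot gives the robot as it stands.
- The arm moves only by the tool jog_arm, never from a script. Its argument "motion" is one flat list of numbers, 7 for each row, row after row: the shift along the tool's x, y, z scaled (see below), then the turn, a rotation vector about the tool's x, y, z scaled (see below), then the gripper's target within -1 to 1 (shut at 1, half-way at 0, fully open at -1). In form: [x, y, z, rx, ry, rz, hand, x, y, z, rx, ry, rz, hand, ...]. A call has 1 to 12 rows; each row shifts and turns the commanded pose from where the row before left it, along the tool's axes as they then stand; what a row does not reach is not made up. The controller multiplies each number of a shift by 4 cm and each number of a turn by 4 degrees. A row lasts 1/8 s, in which the tool goes at most 62.5 mm and 10.7 degrees, less where a joint would pass 70% of its speed; a pose out of reach is approached as far as the arm can. A call with a number of a shift or a turn outside -1 to 1 is refused whole. A call with a gripper value outside its range is refused whole. The fingers move at their own pace and stop on an object; "grip_force" is the grip in N (left out, the last holds). Time passes only in rows, so rows that do not move let the fingers close. It gives the time, the measured TCP pose, the force, the opening and the grip force at its end, in the units of the state.
- robot.get_obs(): the state, without advancing time (a new reading comes with each control period).
- robot.camera(name): name is "scene" or "top" or "wrist"; returns the picture (384x512x3 uint8, blue, green, red); there is no depth.
- robot.calibration(name): a dict with "fx", "fy", "cx", "cy" (pixels), "R" (3x3) and "t" (3): a world point X has camera coordinates R X + t; the wrist camera has in their place "T_tool_cam" (4x4, takes a point from camera to tool coordinates, whose origin is the TCP and whose axes are the flange's). Camera axes: x right, y down, z forward; pixel columns grow to the right and rows downward; lengths in m; the calibration is good to about 2 mm. A picture is of the moment at which its call begins: read the wrist's pose just before it. calibration takes no time and is no camera call.
- robot.hand_in(): hands the job in; it is judged then, once.
The state is a dict: "time": time; "q": joint angles; "joint_velocities": joint speeds; "joint_torque": joint torques, N m; "position": TCP position; "tool_rot": TCP orientation; "ft_force": force on the tool from outside, world axes, zero at the start; "moment": the same for the moment, N m; "grip_width": finger opening in m; "grip_force": force on a finger pad.
Only numpy, scipy, OpenCV 4.12 (cv2) and the standard library are available. Lean on these libraries where they do the work, as an engineer would, in place of code of your own. Each camera call takes 0.05 s, during which the arm holds its last target. There are 200 camera calls.

## Working session

There is one attempt and no reset: what is moved stays moved. The work goes in short steps, Python scripts to look and compute and a tool call to move; the robot and the scene stay as the last step left them, time stands still between calls to the robot, and variables do not carry over. Pictures are saved under pics/ and viewed, at most 10 in all, crops included, and the job is handed in when it is done.

Besides the shell and the picture viewer there is one more tool, called after "Call:" as name(argument=value, ...) on one line, values as JSON. jog_arm: Moves the arm, as the interface text tells. Shifts and turns lie within -1 to 1; 1 stands for 4 cm of shift or 4 degrees of turn. Its arguments: {"type":"object","properties":{"motion":{"type":"array","items":{"type":"number"}},"grip_force":{"type":"number"}},"required":["motion"]}

```bash
mkdir -p pics
python3 - <<'E'
from rig import robot
import cv2,json
for n in("top","scene"):
    cv2.imwrite(f"pics/{n}0.png",robot.camera(n))
    c=robot.calibration(n);print(n,{k:(v.tolist() if hasattr(v,'tolist') else v) for k,v in c.items()})
o=robot.get_obs();print(o)
E
```

```text
top {'fx': 385.8984002001759, 'fy': 385.8984002001759, 'cx': 259.9318420244675, 'cy': 194.87723580611384, 'R': [[0.018082259381896258, -0.9998353900494199, -0.0014915429496515425], [-0.9778186218491922, -0.017372697337889344, -0.20873172291760717], [0.20867145147478236, 0.005232799626483454, -0.9779718007935999]], 't': [0.06288720400502258, 0.6545389915580099, 1.138159799729068]}
scene {'fx': 372.8213131376948, 'fy': 372.8213131376948, 'cx': 256.2279853783787, 'cy': 189.6676134863411, 'R': [[-0.8961065240257242, -0.4437451400981027, -0.009129525609209746], [-0.30351167509856414, 0.6276656099323686, -0.7168797285368664], [0.32384218483297944, -0.6396296840731697, -0.6971370787550031]], 't': [0.5850885052966975, 0.21388354549428928, 1.2573727226037774]}
{'time': 0.1, 'q': array([-1.45047285e+00,  5.28385208e-01,  1.43376967e+00,  3.29465668e-05,
        1.18144367e+00, -1.78517079e-01]), 'joint_velocities': array([-3.45477375e-04, -1.98472857e-03, -3.36655031e-03,  3.80921094e-05,
        6.64813510e-04,  2.30546466e-04]), 'joint_torque': array([-1.32807327e-04, -4.40984416e+01, -1.77150589e+01,  6.35915785e-02,
        5.33412199e-02, -4.18193736e-05]), 'position': array([ 0.18395705, -0.59665307,  0.24036353]), 'tool_rot': array([ 9.88857980e-01,  1.48858623e-01,  4.44060845e-05, -1.00208069e-03]), 'ft_force': array([ 0.036935  , -0.15046952, -0.45172025]), 'moment': array([0.01379026, 0.0285101 , 0.02620653]), 'grip_force': 0.0, 'grip_width': 0.08747422275808804}
```

View pics/top0.png

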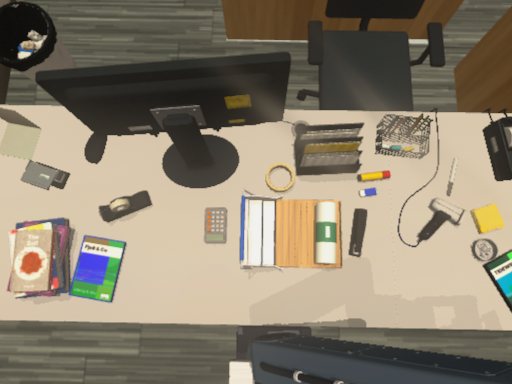

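View pics/scene0.png

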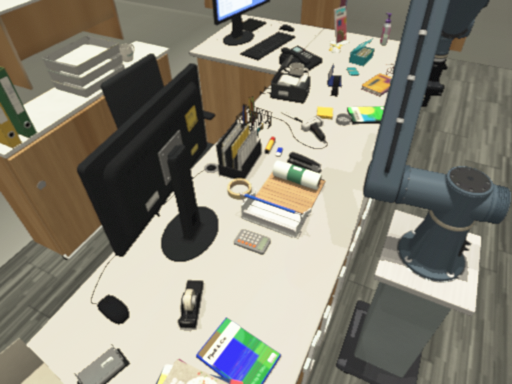

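The top view shows the roll at about (326,232), the board to its left, the well near (265,232) and the blue bar near (243,232). The dispenser's +x therefore points about along world +y. Next I'll enlarge the crop.

```bash
python3 - <<'E'
import cv2
a=cv2.imread("pics/top0.png")[185:280,225:375]
cv2.imwrite("pics/c1.png",cv2.resize(a,None,fx=5,fy=5,interpolation=cv2.INTER_CUBIC))
E
cat > h.py <<'E'
import numpy as np
from rig import robot
def ray(name,uv,z):
    c=robot.calibration(name);R=np.array(c["R"]);t=np.array(c["t"])
    d=R.T@np.array([(uv[0]-c["cx"])/c["fx"],(uv[1]-c["cy"])/c["fy"],1]);o=-R.T@t
    return o+d*(z-o[2])/d[2]
def proj(name,X):
    c=robot.calibration(name);p=np.array(c["R"])@np.array(X)+np.array(c["t"])
    return np.array([c["fx"]*p[0]/p[2]+c["cx"],c["fy"]*p[1]/p[2]+c["cy"]])
E
```

```text
(no output)
```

View pics/c1.png

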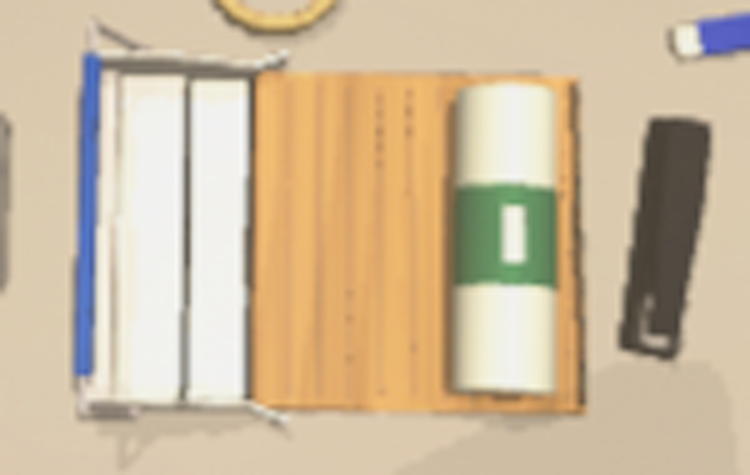

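The crop shows the rubber lips as dark lines at crop columns ~187 and ~250, the board's outer edge at ~580, the roll at columns 455–555 and rows 85–393, and the blue bar at about (88,215).

Run:
```python
from h import *
P=lambda u,v,z:ray("top",(u/5+225-.4,v/5+185-.4),z)
def pr(n,*a): print(n,np.round(P(*a)*1000,1))
for n,a in dict(lipR_t=(250,75,.01),lipR_b=(248,402,.01),lipL_t=(189,75,.01),lipL_b=(185,402,.01),edge_t=(577,78,.01),edge_b=(583,410,.01),
 bar_t=(92,55,.12),bar_b=(83,375,.12)).items(): pr(n,*a)
# roll axis: tangent silhouettes; average at z .042
for n,a in dict(rt=(505,85,.042),rb=(502,393,.042),rl=(455,238,.042),rr=(555,238,.042),band_t=(505,185,.07),band_b=(503,285,.07)).items(): pr(n,*a)
```

```text
lipR_t [651.   26.6  10. ]
lipR_b [440.   25.7  10. ]
lipL_t [650.2  66.6  10. ]
lipL_b [439.3  65.6  10. ]
edge_t [ 652.8 -187.5   10. ]
edge_b [ 438.9 -185.9   10. ]
bar_t [639.3 125.  120. ]
bar_b [450.2 125.  120. ]
rt [ 640.9 -134.9   42. ]
rb [ 447.3 -129.7   42. ]
rl [ 542.6 -101.9   42. ]
rr [ 543.7 -164.6   42. ]
band_t [ 572.6 -129.1   70. ]
band_b [ 511.1 -126.8   70. ]
```

```bash
cat >> h.py <<'E'
def pose():
    o=robot.get_obs();q=o["tool_rot"];from scipy.spatial.transform import Rotation as Ro
    R=Ro.from_quat(q).as_matrix()
    return np.array([*o["position"],np.degrees(np.arctan2(R[1,0],R[0,0]))]),R,o
def rows(wps,start,hand):
    "wps world [x,y,z,psi] one per row, tool straight down -> scaled rows"
    out=[];p=np.array(start,float)
    for w in wps:
        w=np.array(w,float);a=np.radians(p[3]);d=w[:3]-p[:3]
        s=np.array([np.cos(a)*d[0]+np.sin(a)*d[1], np.sin(a)*d[0]-np.cos(a)*d[1], -d[2]])/.04
        r=-(w[3]-p[3])/4
        row=[*np.round(s,2),0,0,round(r,2),hand]
        if max(map(abs,row))>1: print("TOO BIG",row)
        out+=[float(v) for v in row];p=w
    return out
E
python3 - <<'E'
from h import *
p,R,o=pose();print(p,R[:,2])
t=np.array([.543,-.161,.14,88.5])
w=[p+(t-p)*k/20 for k in range(1,21)]
r=rows(w,p,-1);print(r[:70]);print(r[70:])
E
```

```text
[ 0.18395705 -0.59665307  0.24036353 17.12156265] [-2.10514080e-04  1.99505143e-03 -9.99997988e-01]
[0.59, -0.39, 0.13, 0.0, 0.0, -0.89, -1.0, 0.61, -0.35, 0.13, 0.0, 0.0, -0.89, -1.0, 0.63, -0.31, 0.13, 0.0, 0.0, -0.89, -1.0, 0.65, -0.27, 0.13, 0.0, 0.0, -0.89, -1.0, 0.67, -0.23, 0.13, 0.0, 0.0, -0.89, -1.0, 0.68, -0.19, 0.13, 0.0, 0.0, -0.89, -1.0, 0.69, -0.15, 0.13, 0.0, 0.0, -0.89, -1.0, 0.7, -0.1, 0.13, 0.0, 0.0, -0.89, -1.0, 0.7, -0.06, 0.13, 0.0, 0.0, -0.89, -1.0, 0.71, -0.02, 0.13, 0.0, 0.0, -0.89, -1.0]
[0.71, 0.03, 0.13, 0.0, 0.0, -0.89, -1.0, 0.7, 0.07, 0.13, 0.0, 0.0, -0.89, -1.0, 0.7, 0.12, 0.13, 0.0, 0.0, -0.89, -1.0, 0.69, 0.16, 0.13, 0.0, 0.0, -0.89, -1.0, 0.68, 0.2, 0.13, 0.0, 0.0, -0.89, -1.0, 0.66, 0.24, 0.13, 0.0, 0.0, -0.89, -1.0, 0.65, 0.28, 0.13, 0.0, 0.0, -0.89, -1.0, 0.63, 0.32, 0.13, 0.0, 0.0, -0.89, -1.0, 0.61, 0.36, 0.13, 0.0, 0.0, -0.89, -1.0, 0.58, 0.4, 0.13, 0.0, 0.0, -0.89, -1.0]
```

Call:
jog_arm(motion=[0.59,-0.39,0.13,0,0,-0.9,-1,0.61,-0.35,0.13,0,0,-0.9,-1,0.63,-0.31,0.13,0,0,-0.9,-1,0.65,-0.27,0.13,0,0,-0.9,-1,0.67,-0.23,0.13,0,0,-0.9,-1,0.68,-0.19,0.13,0,0,-0.9,-1,0.69,-0.15,0.13,0,0,-0.9,-1,0.7,-0.1,0.13,0,0,-0.9,-1,0.7,-0.06,0.13,0,0,-0.9,-1,0.71,-0.02,0.13,0,0,-0.9,-1])

```text
time: 1.35
position: [0.3633, -0.378, 0.1888]
tool_rot: [0.894, 0.448, -0.0, -0.0]
ft_force: [-0.9, -0.4, 0.5]
grip_width: 0.0872
grip_force: 0.0
```

Call:
jog_arm(motion=[0.71,0.03,0.13,0,0,-0.9,-1,0.7,0.07,0.13,0,0,-0.9,-1,0.7,0.12,0.13,0,0,-0.9,-1,0.69,0.16,0.13,0,0,-0.9,-1,0.68,0.2,0.13,0,0,-0.9,-1,0.66,0.24,0.13,0,0,-0.9,-1,0.65,0.28,0.13,0,0,-0.9,-1,0.63,0.32,0.13,0,0,-0.9,-1,0.61,0.36,0.13,0,0,-0.9,-1,0.58,0.4,0.13,0,0,-0.8,-1,0,0,0,0,0,0,-1,0,0,0,0,0,0,-1])

```text
time: 2.85
position: [0.5402, -0.1591, 0.137]
tool_rot: [0.715, 0.699, -0.0, -0.0]
ft_force: [-0.9, -0.1, -0.4]
grip_width: 0.0869
grip_force: 0.0
```

Run:
```python
from h import *
import cv2
p,R,o=pose();print(p,R[:,2],o["ft_force"],o["time"])
c=robot.calibration("wrist");print(np.round(c["T_tool_cam"],3),c["fx"])
cv2.imwrite("pics/w1.png",robot.camera("wrist"))
```

```text
[ 0.54022752 -0.15910792  0.13702545 88.71476407] [-8.89075242e-04 -1.87097503e-06 -9.99999605e-01] [-0.85736091 -0.12377805 -0.42429174] 2.85
[[ 0.    -0.967 -0.253  0.07 ]
 [ 1.     0.     0.    -0.   ]
 [ 0.    -0.253  0.967 -0.144]
 [ 0.     0.     0.     1.   ]] 283.66134123810644
```

View pics/w1.png

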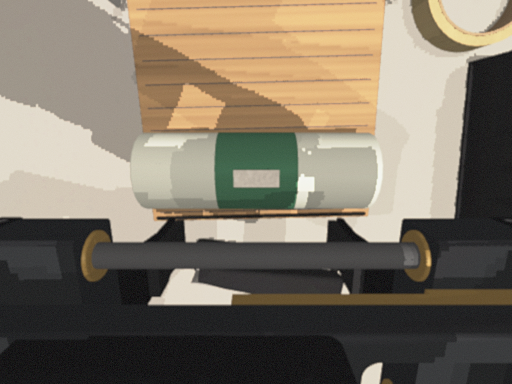

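The wrist view shows the roll's silhouette at rows ~132–208 and columns 132–381, lying squarely ahead of the fingers. I'll check its position and plan stroke 1.

```bash
cat >> h.py <<'E'
def wray(uv,p,R):
    c=robot.calibration("wrist");T=np.array(c["T_tool_cam"])
    d=np.array([(uv[0]-c["cx"])/c["fx"],(uv[1]-c["cy"])/c["fy"],1]);d/=np.linalg.norm(d)
    return p[:3]+R@T[:3,3], R@T[:3,:3]@d
def rollc(u,v1,v2,z=.042):
    p,R,o=pose();a,d1=wray((u,v1),p,R);_,d2=wray((u,v2),p,R);d=d1+d2
    return a+d*(z-a[2])/d[2]
def stroke(cx,cy,psi,s,press,th,w=.0095,Rr=.032,zc=.042):
    "finger TCP poses for a roll centre travelling s in one stroke, starting th before the top"
    out=[]
    for k in s:
        if k<Rr*th: a=k/Rr-th;d=Rr*np.sin(a)-w;z=Rr*np.cos(a)
        elif k<Rr*th+2*w: d=k-Rr*th-w;z=Rr
        else: a=(k-Rr*th-2*w)/Rr;d=Rr*np.sin(a)+w;z=Rr*np.cos(a)
        L=k+d;b=np.radians(psi)
        out.append([cx+np.cos(b)*L,cy+np.sin(b)*L,zc+z+.019-press,psi])
    return out
E
python3 - <<'E'
from h import *
for u in(170,256,340):print(rollc(u,132.5,208.5))
p,R,o=pose()
E
```

```text
[ 0.46742163 -0.13116006  0.042     ]
[ 0.5407597  -0.13284431  0.042     ]
[ 0.61236738 -0.1344351   0.042     ]
```

Run:
```python
from h import *
p,R,o=pose()
s=np.arange(0,55,6)*1e-3
w=stroke(.541,-.133,88.7,s,0.001,.4)
for i,e in enumerate((.002,.001)): w[i][2]+=e
t=np.array([w[0][0],w[0][1],w[0][2]+.004,88.7])
a=[p+(t-p)*k/3 for k in(1,2,3)]
print(np.round(w,4).tolist());print(rows(a,p,-1));print(rows(w,t,-1))
```

```text
[[0.5405, -0.155, 0.0915, 88.7], [0.5408, -0.1432, 0.0923, 88.7], [0.541, -0.1313, 0.092, 88.7], [0.5413, -0.1193, 0.092, 88.7], [0.5416, -0.1073, 0.092, 88.7], [0.5419, -0.0953, 0.092, 88.7], [0.5421, -0.0833, 0.0917, 88.7], [0.5424, -0.0715, 0.0904, 88.7], [0.5427, -0.06, 0.088, 88.7], [0.5429, -0.0491, 0.0846, 88.7]]
[0.04, 0.0, 0.35, 0.0, 0.0, -0.0, -1.0, 0.04, 0.0, 0.35, 0.0, 0.0, -0.0, -1.0, 0.04, 0.0, 0.35, 0.0, 0.0, -0.0, -1.0]
[0.0, 0.0, 0.1, 0.0, 0.0, -0.0, -1.0, 0.29, -0.0, -0.02, 0.0, 0.0, -0.0, -1.0, 0.3, -0.0, 0.01, 0.0, 0.0, -0.0, -1.0, 0.3, 0.0, -0.0, 0.0, 0.0, -0.0, -1.0, 0.3, 0.0, -0.0, 0.0, 0.0, -0.0, -1.0, 0.3, -0.0, -0.0, 0.0, 0.0, -0.0, -1.0, 0.3, 0.0, 0.01, 0.0, 0.0, -0.0, -1.0, 0.3, -0.0, 0.03, 0.0, 0.0, -0.0, -1.0, 0.29, 0.0, 0.06, 0.0, 0.0, -0.0, -1.0, 0.27, 0.0, 0.08, 0.0, 0.0, -0.0, -1.0]
```

Call:
jog_arm(motion=[0.04,0,0.35,0,0,0,-1,0.04,0,0.35,0,0,0,-1,0.04,0,0.35,0,0,0,-1,0,0,0.1,0,0,0,-1,0.29,0,-0.02,0,0,0,-1,0.3,0,0.01,0,0,0,-1,0.3,0,0,0,0,0,-1])

```text
time: 3.78
position: [0.5405, -0.1183, 0.0929]
tool_rot: [0.715, 0.699, -0.001, -0.001]
ft_force: [-4.1, 0.8, 12.7]
grip_width: 0.0871
grip_force: 5.9
```

Call:
jog_arm(motion=[0.3,0,0,0,0,0,-1,0.3,0,0,0,0,0,-1,0.3,0,0.01,0,0,0,-1,0.3,0,0.03,0,0,0,-1,0.29,0,0.06,0,0,0,-1])

```text
time: 4.4
position: [0.5422, -0.0582, 0.0878]
tool_rot: [0.715, 0.699, -0.0, -0.001]
ft_force: [-2.3, 0.2, 1.2]
grip_width: 0.0872
grip_force: 1.4
```

Call:
jog_arm(motion=[0,0,-0.4,0,0,0,-1,-0.5,0,-0.5,0,0,0,-1,-0.9,0,-0.3,0,0,0,-1,-0.9,0,0,0,0,0,-1,0,0,0,0,0,0,-1])

```text
time: 5.03
position: [0.5423, -0.1545, 0.1369]
tool_rot: [0.716, 0.698, 0.001, 0.002]
ft_force: [0.6, 0.2, -0.4]
grip_width: 0.0869
grip_force: 0.0
```

Run:
```python
from h import *
import cv2
p,R,o=pose();print(p,R[:,2],o["ft_force"],o["time"])
cv2.imwrite("pics/w2.png",robot.camera("wrist"))
```

```text
[ 0.54233179 -0.15450505  0.13689771 88.51276436] [ 0.00397068 -0.00263131 -0.99998865] [ 0.57941043  0.22356247 -0.39375705] 5.025
```

View pics/w2.png

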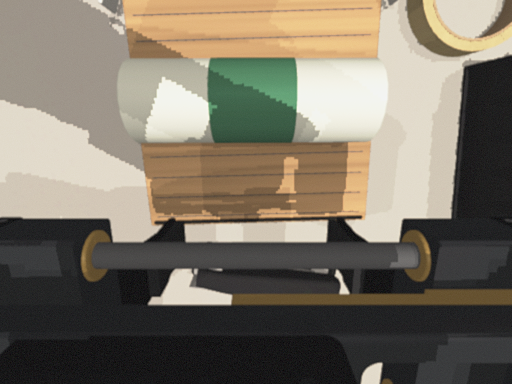

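The roll has turned (its label is out of sight) and moved forward; its silhouette is now at rows 58–143 and it is still square.

```bash
cat > plan.py <<'E'
import sys
from h import *
cx,cy,psi,th,n,press=map(float,sys.argv[1:])
p,R,o=pose()
s=np.arange(int(n))*.006
w=stroke(cx,cy,psi,s,press,th)
for i,e in enumerate((.002,.001)): w[i][2]+=e
t=np.array([w[0][0],w[0][1],w[0][2]+.004,psi])
h=np.array([t[0],t[1],max(p[2],.125),psi])
k1=int(np.ceil(max(abs(h-p)[:3])/.03));k2=3
a=[p+(h-p)*k/k1 for k in range(1,k1+1)]+[h+(t-h)*k/k2 for k in range(1,k2+1)]
print(t,rows(a,p,-1));print(np.round(w[-1],4),rows(w,t,-1))
E
python3 - <<'E'
from h import *
for u in(170,256,340):print(rollc(u,58,143))
E
python3 plan.py .5425 -.081 88.5 .5 11 .001
```

```text
[ 0.47502048 -0.06865835  0.042     ]
[ 0.54377687 -0.07044319  0.042     ]
[ 0.61101859 -0.07198326  0.042     ]
[ 0.54184972 -0.1058331   0.09408264 88.5       ] [0.59, -0.01, -0.0, 0.0, 0.0, 0.01, -1.0, 0.59, -0.01, -0.0, 0.0, 0.0, 0.01, -1.0, 0.0, 0.0, 0.35, 0.0, 0.0, -0.0, -1.0, 0.0, 0.0, 0.35, 0.0, 0.0, -0.0, -1.0, 0.0, 0.0, 0.35, 0.0, 0.0, -0.0, -1.0]
[5.449e-01 1.100e-02 8.270e-02 8.850e+01] [0.0, 0.0, 0.1, 0.0, 0.0, -0.0, -1.0, 0.29, 0.0, -0.03, 0.0, 0.0, -0.0, -1.0, 0.3, -0.0, -0.01, 0.0, 0.0, -0.0, -1.0, 0.3, 0.0, -0.01, 0.0, 0.0, -0.0, -1.0, 0.3, 0.0, -0.0, 0.0, 0.0, -0.0, -1.0, 0.3, -0.0, -0.0, 0.0, 0.0, -0.0, -1.0, 0.3, 0.0, 0.0, 0.0, 0.0, -0.0, -1.0, 0.3, 0.0, 0.02, 0.0, 0.0, -0.0, -1.0, 0.29, -0.0, 0.05, 0.0, 0.0, -0.0, -1.0, 0.28, -0.0, 0.07, 0.0, 0.0, -0.0, -1.0, 0.27, -0.0, 0.1, 0.0, 0.0, -0.0, -1.0]
```

```bash
python3 plan.py .5437 -.0705 88.6 .5 11 .001
```

```text
[ 0.54309307 -0.0953342   0.09408264 88.6       ] [0.72, 0.0, -0.0, 0.0, 0.0, -0.0, -1.0, 0.72, 0.0, -0.0, 0.0, 0.0, -0.0, -1.0, 0.0, 0.0, 0.35, 0.0, 0.0, -0.0, -1.0, 0.0, 0.0, 0.35, 0.0, 0.0, -0.0, -1.0, 0.0, 0.0, 0.35, 0.0, 0.0, -0.0, -1.0]
[5.459e-01 2.150e-02 8.270e-02 8.860e+01] [0.0, 0.0, 0.1, 0.0, 0.0, -0.0, -1.0, 0.29, 0.0, -0.03, 0.0, 0.0, -0.0, -1.0, 0.3, 0.0, -0.01, 0.0, 0.0, -0.0, -1.0, 0.3, -0.0, -0.01, 0.0, 0.0, -0.0, -1.0, 0.3, -0.0, -0.0, 0.0, 0.0, -0.0, -1.0, 0.3, 0.0, -0.0, 0.0, 0.0, -0.0, -1.0, 0.3, -0.0, 0.0, 0.0, 0.0, -0.0, -1.0, 0.3, 0.0, 0.02, 0.0, 0.0, -0.0, -1.0, 0.29, -0.0, 0.05, 0.0, 0.0, -0.0, -1.0, 0.28, -0.0, 0.07, 0.0, 0.0, -0.0, -1.0, 0.27, 0.0, 0.1, 0.0, 0.0, -0.0, -1.0]
```

Call:
jog_arm(motion=[0.72,0,0,0,0,0,-1,0.72,0,0,0,0,0,-1,0,0,0.35,0,0,0,-1,0,0,0.35,0,0,0,-1,0,0,0.35,0,0,0,-1])

```text
time: 5.7
position: [0.5421, -0.0938, 0.0924]
tool_rot: [0.715, 0.699, -0.0, -0.0]
ft_force: [0.4, 0.0, -0.6]
grip_width: 0.0871
grip_force: 0.0
```

Call:
jog_arm(motion=[0,0,0.1,0,0,0,-1,0.29,0,-0.03,0,0,0,-1,0.3,0,-0.01,0,0,0,-1,0.3,0,-0.01,0,0,0,-1,0.3,0,0,0,0,0,-1,0.3,0,0,0,0,0,-1,0.3,0,0,0,0,0,-1,0.3,0,0.02,0,0,0,-1,0.29,0,0.05,0,0,0,-1,0.28,0,0.07,0,0,0,-1])

```text
time: 6.95
position: [0.5446, 0.0133, 0.0855]
tool_rot: [0.715, 0.699, -0.0, -0.0]
ft_force: [1.0, -0.8, -0.0]
grip_width: 0.0866
grip_force: 0.1
```

Call:
jog_arm(motion=[0,0,-0.5,0,0,0,-1,-0.4,0,-0.6,0,0,0,-1,-0.9,0,-0.1,0,0,0,-1,-0.9,0,0,0,0,0,-1,0,0,0,0,0,0,-1,0,0,0,0,0,0,-1])

```text
time: 7.7
position: [0.5422, -0.0745, 0.1334]
tool_rot: [0.715, 0.699, -0.0, -0.001]
ft_force: [-1.2, 0.7, 0.5]
grip_width: 0.0873
grip_force: 0.0
```

Run:
```python
from h import *
import cv2
p,R,o=pose();print(p,R[:,2],o["ft_force"],o["time"])
cv2.imwrite("pics/w3.png",robot.camera("wrist"))
```

```text
[ 5.42214431e-01 -7.45351703e-02  1.33446922e-01  8.86876905e+01] [-1.14988543e-03  7.47179146e-04 -9.99999060e-01] [-1.18244829  0.73485115  0.50450268] 7.7
```

View pics/w3.png

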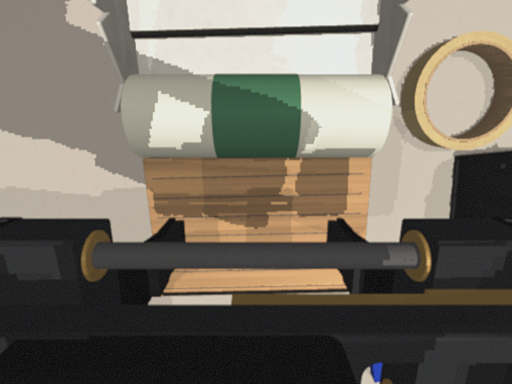

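The roll is still on the board, at rows 74–157, and is entering between the flared tabs. The far lip shows as the dark line at row ~32.

Run:
```python
from h import *
for u in(170,256,340):print(rollc(u,74,157.5))
p,R,o=pose()
for u,v in((130,34),(256,31.5),(380,28)):
    a,d=wray((u,v),p,R);print(a+d*(.01-a[2])/d[2])
```

```text
[ 0.47471663 -0.00172546  0.042     ]
[ 0.54360552 -0.00330694  0.042     ]
[ 0.61084854 -0.00467348  0.042     ]
[0.43803946 0.0675207  0.01      ]
[0.54510781 0.06708149 0.01      ]
[0.64988651 0.06744196 0.01      ]
```

```bash
python3 plan.py .5437 -.0033 88.8 .5 8 .001
```

```text
[ 5.43179756e-01 -2.81361691e-02  9.40826420e-02  8.88000000e+01] [0.58, -0.0, -0.0, 0.0, 0.0, -0.01, -1.0, 0.58, 0.0, -0.0, 0.0, 0.0, -0.01, -1.0, 0.0, 0.0, 0.33, 0.0, 0.0, -0.0, -1.0, 0.0, 0.0, 0.33, 0.0, 0.0, -0.0, -1.0, 0.0, 0.0, 0.33, 0.0, 0.0, -0.0, -1.0]
[5.449e-01 5.510e-02 9.120e-02 8.880e+01] [0.0, 0.0, 0.1, 0.0, 0.0, -0.0, -1.0, 0.29, 0.0, -0.03, 0.0, 0.0, -0.0, -1.0, 0.3, 0.0, -0.01, 0.0, 0.0, -0.0, -1.0, 0.3, -0.0, -0.01, 0.0, 0.0, -0.0, -1.0, 0.3, 0.0, -0.0, 0.0, 0.0, -0.0, -1.0, 0.3, -0.0, -0.0, 0.0, 0.0, -0.0, -1.0, 0.3, -0.0, 0.0, 0.0, 0.0, -0.0, -1.0, 0.3, -0.0, 0.02, 0.0, 0.0, -0.0, -1.0]
```

Call:
jog_arm(motion=[0.58,0,0,0,0,0,-1,0.58,0,0,0,0,0,-1,0,0,0.33,0,0,0,-1,0,0,0.33,0,0,0,-1,0,0,0.33,0,0,0,-1])

```text
time: 8.38
position: [0.5433, -0.0289, 0.0931]
tool_rot: [0.715, 0.699, -0.0, -0.0]
ft_force: [0.6, 0.3, 0.1]
grip_width: 0.0874
grip_force: 0.0
```

Call:
jog_arm(motion=[0,0,0.1,0,0,0,-1,0.29,0,-0.03,0,0,0,-1,0.3,0,-0.01,0,0,0,-1,0.3,0,-0.01,0,0,0,-1,0.3,0,0,0,0,0,-1,0.3,0,0,0,0,0,-1,0.3,0,0,0,0,0,-1,0.3,0,0.02,0,0,0,-1])

```text
time: 9.38
position: [0.5459, 0.0559, 0.0915]
tool_rot: [0.715, 0.699, 0.0, 0.0]
ft_force: [0.2, -0.6, -1.1]
grip_width: 0.087
grip_force: 0.0
```

Call:
jog_arm(motion=[0,0,-0.6,0,0,0,-1,-0.3,0,-0.6,0,0,0,-1,-0.6,0,-0.6,0,0,0,-1,-0.6,0,-0.6,0,0,0,-1,-0.6,0,0,0,0,0,-1,0,0,0,0,0,0,-1,0,0,0,0,0,0,-1,0,0,0,0,0,0,-1])

```text
time: 10.38
position: [0.5433, -0.028, 0.1871]
tool_rot: [0.715, 0.7, -0.0, -0.001]
ft_force: [-0.3, -0.0, -0.5]
grip_width: 0.087
grip_force: 0.0
```

Run:
```python
from h import *
import cv2
p,R,o=pose();print(p,R[:,2],o["ft_force"],o["time"])
cv2.imwrite("pics/w4.png",robot.camera("wrist"))
```

```text
[ 5.43283663e-01 -2.79752343e-02  1.87142646e-01  8.87739728e+01] [-1.05272710e-03  5.41591312e-04 -9.99999299e-01] [-0.34954336 -0.00982972 -0.49970634] 10.375
```

View pics/w4.png

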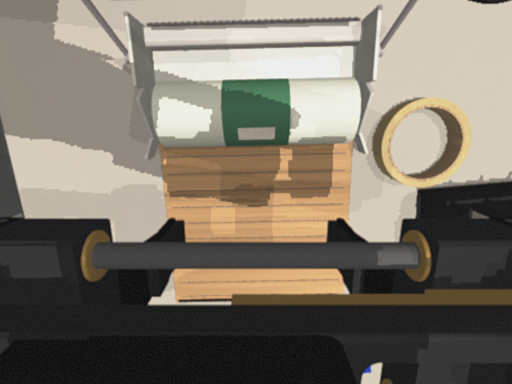

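The roll is now between the cheeks, at rows ~79–147, and covers the near lip. The far lip may be the line at row ~46.

Run:
```python
from h import *
for z in(.042,.0345):print(rollc(256,79,147,z))
p,R,o=pose()
a,d=wray((256,44.5),p,R)
for z in (.01,.035,.05):print(a+d*(z-a[2])/d[2])
a,d=wray((256,21),p,R)
for z in (.01,.035,.05):print(a+d*(z-a[2])/d[2])
```

```text
[0.54482848 0.04608215 0.042     ]
[0.54483385 0.04619505 0.0345    ]
[0.54626161 0.11548149 0.01      ]
[0.54613383 0.10973452 0.035     ]
[0.54605716 0.10628634 0.05      ]
[0.54670285 0.13704476 0.01      ]
[0.54654068 0.1296174  0.035     ]
[0.54644338 0.12516098 0.05      ]
```

The roll's centre comes out at y ≈ 0.046, against a well at ≈ 0.045, so it is in the well. Next I'll check clearance to the monitor before going behind the bar.

Run:
```python
from h import *
def tri(a,b):
    A=[];B=[]
    for n,uv in(("top",a),("scene",b)):
        o=ray(n,uv,0.);d=ray(n,uv,.5)-o;d/=np.linalg.norm(d);M=np.eye(3)-np.outer(d,d);A.append(M);B.append(M@o)
    X=np.linalg.lstsq(np.vstack(A),np.hstack(B),rcond=None)[0];return X,proj("top",X)-a,proj("scene",X)-b
print(tri((284,122),(209,138)));print(tri((290,58),(177,52)));print(tri((68,137),(119,250)))
print(ray("top",(200,186),0),ray("top",(238,160),0),ray("top",(216,225),.017),ray("top",(216,208),.017))
```

```text
(array([0.83776153, 0.00959613, 0.21629307]), array([-0.20350033, -0.67786349]), array([0.51686782, 0.18616728]))
(array([0.87832389, 0.02544302, 0.52705601]), array([ -4.91487374, -13.79921354]), array([9.0212996 , 4.20985231]))
(array([0.75024838, 0.58182775, 0.28249206]), array([0.88866774, 1.9126404 ]), array([-2.0833413 , -0.73875951]))
[0.69472178 0.27499399 0.        ] [0.78715528 0.15121112 0.        ] [0.56295254 0.21425645 0.017     ] [0.61837934 0.21657716 0.017     ]
```

Call:
jog_arm(motion=[0.5,0,-0.5,0,0,0,-1,0.9,0,-0.4,0,0,0,-1,0.9,0,0,0,0,0,-1,0.9,0,0,0,0,0,-1,0.9,0,0,0,0,0,-1,0.8,0,0,0,0,0,-1,0.05,0,0,0,0,0,-1,0,0,0.9,0,0,0,-1,0,0,0.9,0,0,0,-1,0,0,0.8,0,0,0,-1,0,0,0,0,0,0,-1])

```text
time: 11.8
position: [0.5459, 0.1681, 0.1173]
tool_rot: [0.715, 0.699, -0.003, -0.002]
ft_force: [-0.2, 0.2, 0.0]
grip_width: 0.0869
grip_force: 0.0
```

Call:
jog_arm(motion=[-0.3,0,0,0,0,0,-1,-0.3,0,0,0,0,0,-1,-0.3,0,0,0,0,0,-1,-0.3,0,0,0,0,0,-1,-0.3,0,0,0,0,0,-1,-0.3,0,0,0,0,0,-1,-0.3,0,0,0,0,0,-1,-0.3,0,0,0,0,0,-1,-0.1,0,0,0,0,0,-1,0,0,0,0,0,0,-1])

```text
time: 13.05
position: [0.5458, 0.0687, 0.1196]
tool_rot: [0.715, 0.699, 0.0, -0.0]
ft_force: [-0.5, 0.4, -0.3]
grip_width: 0.0871
grip_force: 0.0
```

Call:
jog_arm(motion=[-0.3,0,0,0,0,0,-1,-0.3,0,0,0,0,0,-1,0,0,0,0,0,0,-1,0,0,-0.6,0,0,0,-1,0,0,-0.9,0,0,0,-1,-0.9,0,-0.6,0,0,0,-1,-0.9,0,0,0,0,0,-1,-0.9,0,0,0,0,0,-1,0,0,0,0,0,0,-1,0,0,0,0,0,0,-1])

```text
time: 14.3
position: [0.5424, -0.0624, 0.2035]
tool_rot: [0.715, 0.699, 0.0, -0.001]
ft_force: [-0.4, -0.2, 0.9]
grip_width: 0.087
grip_force: 0.0
```

Run:
```python
from h import *
import cv2
p,R,o=pose();print(p,o["ft_force"],o["time"])
cv2.imwrite("pics/w5.png",robot.camera("wrist"))
cv2.imwrite("pics/s5.png",cv2.resize(robot.camera("scene")[130:260,200:360],None,fx=4,fy=4,interpolation=cv2.INTER_CUBIC))
```

```text
[ 5.42444910e-01 -6.24335365e-02  2.03474561e-01  8.86891836e+01] [-0.39355014 -0.21496716  0.92727243] 14.3
```

View pics/w5.png

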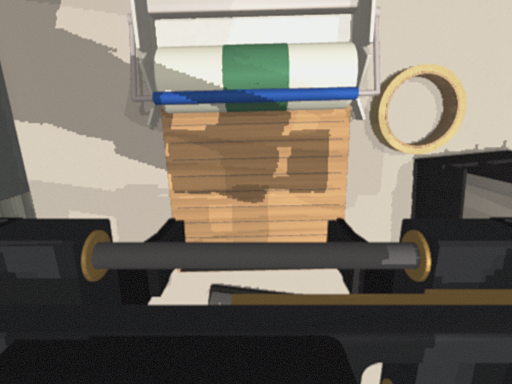

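View pics/s5.png

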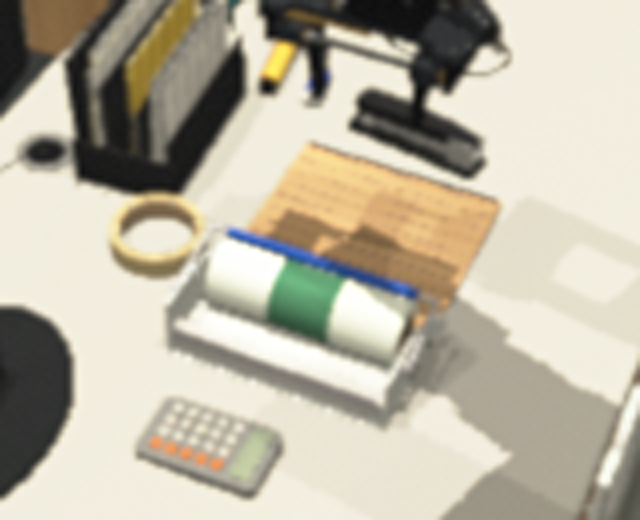

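The blue bar (wrist view, row ~96) lies across the roll (rows ~43–111). I'll check the numbers, then hand in.

Run:
```python
from h import *
print(rollc(200,43.5,112,.0345))
p,R,o=pose();a,d=wray((256,96),p,R)
print("bar",a+d*(.0668-a[2])/d[2])
```

```text
[0.48704688 0.04857002 0.0345    ]
bar [0.54437632 0.02848385 0.0668    ]
```

```bash
python3 -c "
from rig import robot
print(robot.hand_in())"
```

```text
the job is handed in; nothing more can be done
None
```

The job is handed in: I rolled the film roll into the well in three strokes and tipped the blue bar over so it rests on the roll; camera measurements agree with both, but the hand-in returned no verdict.

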